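Shut the curing drawer on its catch and start the lamp

ROBOT

A 7-joint arm with a two-finger parallel gripper is mounted at the origin on the work surface. World frame = base frame: x ahead of the robot, y to its left, z up, the work surface at z = 0. Lengths are in m, angles in rad, forces in N, time in s.
With the tool pointing down it reaches from about 0.35 to 0.9 m from the base axis. Payload 8.1 kg.
Tool frame: the origin (TCP) lies on the centre line of the jaws, within the pads' length; the fingertips stand 19 mm ahead of it and the grasp point (between the pads) is the TCP; z points along the fingers, y is the direction in which the jaws open and shut (so a half turn about z gives the same grasp; the last joint's range is limited). The gripper opens to 92 mm and grips with 3 to 60 N. Pads are 19 mm wide; open, the fingers measure 130 mm over their backs; the gripper's body (75 mm by 190 mm) begins 47 mm behind the grasp point.
Start: joints at [1.126, 0.434, 0.025, 1.573, -0.012, 1.134, -0.075], TCP at [0.209, -0.589, 0.246] pointing down, gripper open.
Joint ranges: [-2.62, 2.62], [-0.44, 2.09], [-1.27, 1.32], [0.08, 2.57], [-1.32, 4.46], [0.12, 2], [-2.74, 2.74]. Speed limits (rad/s): [2.22, 2.22, 3.01, 3.01, 3.14, 3.14, 3.14].

INTERFACE

Orientations are given as a rotation vector (axis times angle).
In Python, from cell import monitor, imaging, workorder, outline_of gives the robot as it stands.
- The arm moves only by the tool move_arm, never from a script. Its argument "series" is a list of rows, each a list of 6 numbers: the shift along the world's x, y, z in cm, then the turn, a rotation vector about the world's x, y, z in degrees. A call has 1 to 8 rows; each row shifts and turns the commanded pose from where the row before left it; what a row does not reach is not made up. A row lasts 1/10 s, in which the tool goes at most 50 mm and 8.59 degrees, less where a joint would pass 70% of its speed; a pose out of reach is approached as far as the arm can. A call with a gripper value outside its range is refused whole. "grip" is the opening, from 0 (shut) to 1 (fully open), set as the call begins (left out, the last holds). The fingers move at their own pace and stop on an object; "force" is the grip in N (left out, the last holds). Time passes only in rows, so rows that do not move let the fingers close. It gives the time, the measured TCP pose, the force and the opening at its end, in the units of the state.
- monitor.observe(): the state, without advancing time (a new reading comes with each control period).
- imaging.get_image(name): name is "scene" or "top" or "wrist"; returns a dict with "color" (400x640x3 uint8, red, green, blue), "fx", "fy", "cx", "cy" (pixels), "rvec" (rotation vector, rad) and "tvec" (3), from world to camera coordinates, as OpenCV has them; the wrist camera has in their place "mount" (4x4, takes a point from camera to tool coordinates, whose origin is the TCP and whose axes are the flange's). Camera axes: x right, y down, z forward; pixel columns grow to the right and rows downward; lengths in m; the calibration is good to about 2 mm. A picture is of the moment at which its call begins: read the wrist's pose just before it. There is no depth.
- workorder.sign_off(): hands the job in, once; it reports no verdict.
Trained networks look in the newest picture that a camera, given by its name, has taken for a name from the list of things; names that differ only in an ending like _2 or _b are one class to them, and where a whole thing is asked for, a point or a joint stands for the part that bears it (a point fixed in the world has none). Each returns a list of dicts, best first, with "p" (0 to 1); they miss things now and then, are a little off and sometimes report something else, mostly with a low value. They report only what shows in the picture. A call takes as long as a camera call. They do not tell look-alikes from the thing itself.
- outline_of(camera, thing): "mask" (400x640 bool, what is visible of it) and "rect" ([left, top, width, height] in pixels, round what is visible of it).
The state is a dict: "clock": time; "joints": joint angles; "dq": joint speeds; "joint_efforts": joint torques, N m; "position": TCP position; "ee_rot": TCP orientation; "force": force on the tool from outside, world axes, zero at the start; "ft_torque": the same for the moment, N m; "width": opening from 0.0 (shut) to 1.0 (fully open).
Only numpy, scipy, OpenCV 4.12 (cv2) and the standard library are available. Lean on these libraries where they do the work, as an engineer would, in place of code of your own. Each camera call takes 0.05 s, during which the arm holds its last target. There are 200 camera calls.

TASK

Cure the denture that lies in the open drawer of the light-curing unit: with the fingertips push the drawer front right in against its spring, smoothly and without slamming, and let go, so that the drawer springs back a little onto its catch and stays there; only then press the round start key on the unit's roof fully down and let it come up again. Do not touch or lift the denture, and leave the other things on the bench where they are.

Things in the scene. Friction and masses are not known exactly. Their poses are not given: they have to be found in the camera images.
- unit: The light-curing unit, a white box fixed to the bench: 220 mm deep (its x), 210 mm wide (its y), roof at 120 mm. Origin: centre of its underside, on the bench; z up; its x axis points from the drawer front to the back of the unit, so the drawer is pushed in along +x. The housing's front edge is at x = -110 mm. On the roof near the front are two grey keys: a round start key at its -y side and an oblong drawer-release key at its +y side.
- drawer_push (a point): A point on the outer face of the drawer's upright front panel, on its centre line (unit y = 0), 90 mm above the bench and 28 mm below the panel's top edge; it moves with the drawer. The panel is 206 mm wide, 10 mm thick, from 12 to 118 mm above the bench, square to the unit's x axis. Its axes are those of the unit. Standing open, this point is at unit x = -202 mm; on the catch at about -130 mm; right in at -120 mm.
- drawer (a joint): How far the drawer is pushed in (m): 0 open, about 0.072 resting on its catch (panel 10 mm proud of the housing), 0.082 right in. A damped spring pushes it out with 2.5 N at 0 and 6.6 N right in; from about 0.055 a sprung tongue adds up to 6 N (12 N in all at most). Beyond about 0.072 the tongue snaps up behind the drawer's stop pin; let go sooner, it slides open again.
- start (a joint): How far the start key is pressed (m): 0 up, 0.006 fully down. It springs up by itself; fully down takes 5 N.
- start_top (a point): Centre of the top face of the round start key (cap 28 mm across, in a 44 mm white collar), 136 mm above the bench, facing up; unit x = -72 mm, y = -58 mm.
- release (a joint): How far the oblong drawer-release key is pressed (m): 0 up, 0.009 fully down (5 N). It dips by itself by about 5 mm as the drawer passes the catch. Pressed beyond 5 mm it lets the drawer spring open.
- release_top (a point): Centre of the top face of the oblong release key (16 mm along unit x, 36 mm along unit y), 130 mm above the bench.
- denture: Pink denture with ivory teeth on its stone cast, 60 x 64 mm and 31 mm high, lying loose on the drawer's steel tray (tray floor 24 mm above the bench). Origin: centre of its underside, z up.
- spare_cast: A bare stone cast, 60 x 64 mm, 25 mm high, standing on the bench. Origin: centre of its underside.
- bottle: Small brown glass bottle with black cap, 38 mm across, 84 mm high, on the bench. Origin: centre of its underside.
- brush_pot: Clear pot 68 mm across and 85 mm high with five brushes that reach 155 mm above the bench. Origin: centre of its underside.
There are look-alikes about, which are no part of the job. Leave any turquoise look-alike of the denture alone.

How it is judged:
By the outcome, as a careful person would: the job done as asked, in the order asked, and still so for the second after the job is handed in, with the robot touching nothing.
It also fails if it takes over 45 s, if anything falls off the work surface, if the arm or the gripper's body presses on something with over 40 N, if the wrist force passes 120 N, or if a joint passes its speed limit or range.

## Working session

There is one attempt and no reset: what is moved stays moved. The work goes in short steps, Python scripts to look and compute and a tool call to move; the robot and the scene stay as the last step left them, time stands still between calls to the robot, and variables do not carry over. Pictures are saved under pics/ and viewed, about 8 in all and at most 12, crops included, and the job is handed in when it is done.

Besides the shell and the picture viewer there is one more tool, called after "Request:" as name(argument=value, ...) on one line, values as JSON. move_arm: Moves the arm, as the interface text tells. Its arguments: {"type":"object","properties":{"series":{"type":"array"},"grip":{"type":"number"},"force":{"type":"number"}},"required":["series"]}

```bash
mkdir -p pics
cat > look.py <<'E'
import cv2,numpy as np
from cell import monitor, imaging, outline_of
E
python3 - <<'E'
from look import *
ims={n:imaging.get_image(n) for n in("scene","top")}
for n,i in ims.items():
    cv2.imwrite(f"pics/{n}0.png",i["color"][...,::-1])
    print(n,i["fx"],i["cx"],i["cy"],np.round(i["rvec"],4),np.round(i["tvec"],4))
    np.savez(f"{n}.npz",**i)
    for t in("unit","drawer_push","start_top","release_top","denture"):
        print(t,[(o["rect"],round(o["p"],2)) for o in outline_of(n,t)[:3]])
s=monitor.observe();print(s)
E
```

```text
scene 500.4138788105444 315.81280043242407 194.6210042971154 [ 2.1462  1.5889 -0.4427] [-0.308  -0.4583  1.6949]
unit [([153.1, 176.7, 146.3, 116.1], 0.91), ([234.4, 172.5, 11.1, 15.2], 0.61), ([250.9, 232.0, 27.1, 30.7], 0.41)]
drawer_push [([236.0, 207.2, 65.5, 89.5], 0.57)]
start_top [([243.8, 199.1, 8.0, 10.3], 0.65), ([236.9, 208.5, 64.4, 87.7], 0.32)]
release_top []
denture [([253.2, 233.5, 26.4, 27.8], 0.9), ([322.5, 199.4, 27.1, 29.5], 0.88), ([328.9, 251.5, 28.5, 29.5], 0.59)]
top 397.8505315959079 316.87724250432444 197.10185376049225 [ 2.1516 -2.1128  0.2249] [0.1135 0.6669 0.88  ]
unit [([337.9, 115.1, 170.3, 154.9], 0.89), ([175.6, 242.8, 39.5, 30.4], 0.64)]
drawer_push [([338.6, 113.2, 71.0, 89.5], 0.67)]
start_top [([398.6, 193.9, 11.8, 10.2], 0.63)]
release_top [([425.7, 146.1, 15.3, 15.2], 0.52)]
denture [([364.6, 158.4, 30.8, 29.0], 0.84), ([294.3, 121.3, 31.5, 29.0], 0.76), ([280.8, 176.3, 32.5, 32.5], 0.6)]
{'clock': 0.6, 'joints': array([ 1.12639833,  0.43447863,  0.0249919 ,  1.57320481, -0.01158001,
        1.1339787 , -0.07511567]), 'dq': array([-0.00077366, -0.00131666,  0.000136  , -0.00034995, -0.00115404,
        0.00086964,  0.00050753]), 'joint_efforts': array([-1.50263808e-03, -6.67338037e+01,  9.83046368e-01, -3.14690745e+01,
       -6.06264314e-02,  3.30829492e-02,  5.94375092e-05]), 'position': array([ 0.20946833, -0.58887242,  0.24575317]), 'ee_rot': array([ 3.09577093e+00,  5.34140561e-01, -1.08843861e-05]), 'force': array([ 0.13692168,  0.43743379, -0.84890412]), 'ft_torque': array([-0.01553311, -0.02222047,  0.01418958]), 'width': 0.9996710036362668}
```

View pics/scene0.png

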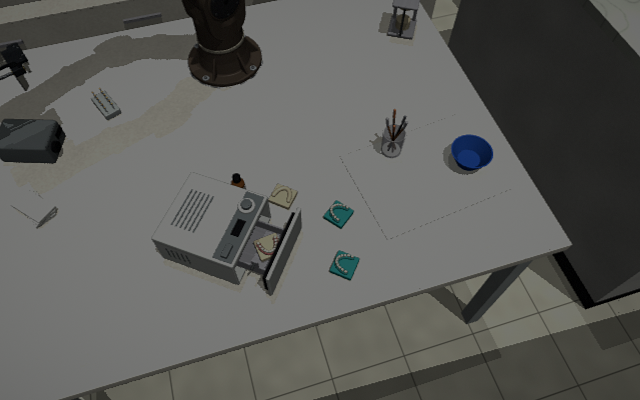

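View pics/top0.png

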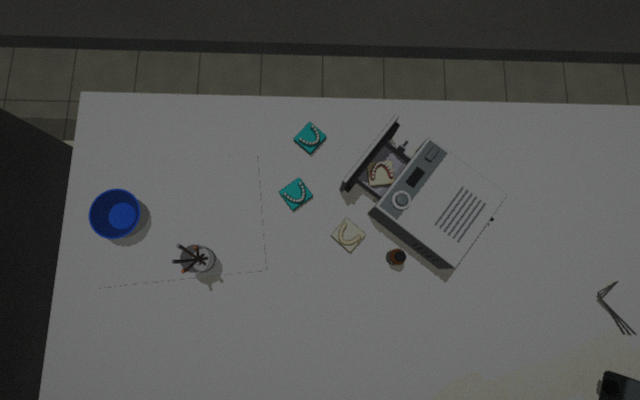

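The scene image shows the white unit with the open drawer. The pink/ivory denture in it is at scene (266,246) and top (380,173). The turquoise look-alikes at top (310,137) and (295,194) are on the bench, so I'll leave them alone. The start key is at top (401,200) and the release key at (431,154). Next I'll enlarge the picture and fit the unit's pose.

```bash
cat >> look.py <<'E'
def ray(im,uv,z):
    "world point at height z seen at pixel uv"
    R=cv2.Rodrigues(im["rvec"])[0]; C=-R.T@im["tvec"]
    d=R.T@np.array([(uv[0]-im["cx"])/im["fx"],(uv[1]-im["cy"])/im["fy"],1]); return C+d*(z-C[2])/d[2]
def proj(im,P):
    K=np.array([[im["fx"],0,im["cx"]],[0,im["fy"],im["cy"]],[0,0,1.]])
    return cv2.projectPoints(np.array(P,float).reshape(-1,3),np.array(im["rvec"]),np.array(im["tvec"]),K,None)[0].reshape(-1,2)
def unit2w(q,P):
    c,s=np.cos(q[2]),np.sin(q[2]); P=np.array(P,float)
    return P@np.array([[c,-s,0],[s,c,0],[0,0,1]]).T+[q[0],q[1],0]
E
python3 - <<'E'
from look import *
t=np.load("top.npz");s=np.load("scene.npz")
a=ray(t,(402.5,199.5),.136);b=ray(t,(432,154),.130);print("start",a,"release",b)
a2=ray(s,(247,205),.136);print("scene start",a2)
for uv in [(343,190),(398,118)]: print("panel corner",ray(t,uv,.118))
c=lambda im,x,y,w,h,k:cv2.resize(np.clip(im["color"][y:y+h,x:x+w,::-1]*1.8,0,255).astype(np.uint8),None,fx=k,fy=k,interpolation=cv2.INTER_CUBIC)
A=c(t,330,105,190,175,4); cv2.imwrite("pics/crop1.png",np.vstack([A])[:600])
E
```

```text
start [ 0.64904857 -0.06001311  0.136     ] release [ 0.7558889  -0.13084529  0.13      ]
scene start [ 0.65947217 -0.05805159  0.136     ]
panel corner [0.67132842 0.06871964 0.118     ]
panel corner [ 0.84477566 -0.05855194  0.118     ]
```

View pics/crop1.png

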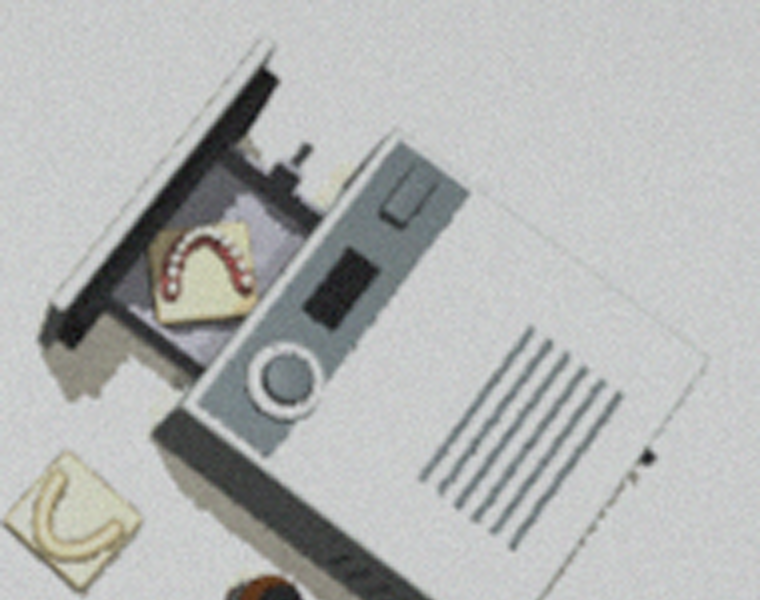

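The crop confirms it: pink denture with ivory teeth in the drawer at crop (205,270), round start key at (288,378), oblong release key at (409,192). The panel's outer top edge runs from (50,297) to (262,40). I'll fit the pose from these.

Run:
```python
from look import *
from scipy.optimize import least_squares
t=np.load("top.npz");s=np.load("scene.npz")
P=np.array([[-202,-103,118],[-202,103,118],[-110,-105,120],[-110,105,120],[110,105,120],[-72,-58,136]])/1000
U=np.array([[50,297],[262,40],[187,405],[398,130],[708,357],[288,378]])/4+[330,105]
S=[(5,[247,205])]
# px offset of 0.125.. from resize ignored
f=lambda q:(proj(t,unit2w(q,P))-U).ravel()
r=least_squares(f,[.77,-.1,-2.5]);q=r.x;print(q,np.degrees(q[2]));print(f(q).reshape(-1,2).round(1))
np.save("q.npy",q)
for n,p in dict(push=[-.202,0,.09],start=[-.072,-.058,.136],caught=[-.13,0,.09]).items(): print(n,unit2w(q,p).round(4),"scene px",proj(s,unit2w(q,p)).round(1))
print("ux",np.cos(q[2]),np.sin(q[2]))
print("scene corners", proj(s,unit2w(q,P)).round(1))
im=np.clip(s["color"][160:310,140:340,::-1]*1.8,0,255).astype(np.uint8);im=cv2.resize(im,None,fx=4,fy=4,interpolation=cv2.INTER_CUBIC)
for p in proj(s,unit2w(q,P)): cv2.circle(im,tuple(int(v) for v in (p-[140,160])*4),4,(0,0,255),1)
cv2.imwrite("pics/sc.png",im)
```

```text
[ 0.6512165  -0.15246601 -2.22458911] -127.45956694086476
[[-0.3  1.6]
 [ 0.8 -1.5]
 [-2.2  0.4]
 [-0.4 -1.3]
 [ 1.6  0.6]
 [ 0.5  0. ]]
push [0.7741 0.0079 0.09  ] scene px [[285.7 246. ]]
start [ 0.649 -0.06   0.136] scene px [[245.3 201.7]]
caught [ 0.7303 -0.0493  0.09  ] scene px [[259.  236.8]]
ux -0.608201415948586 -0.7937827395692949
scene corners [[300.6 206.5]
 [268.2 278.6]
 [267.3 194.5]
 [231.8 266.1]
 [149.8 236.6]
 [245.3 201.7]]
```

View pics/sc.png

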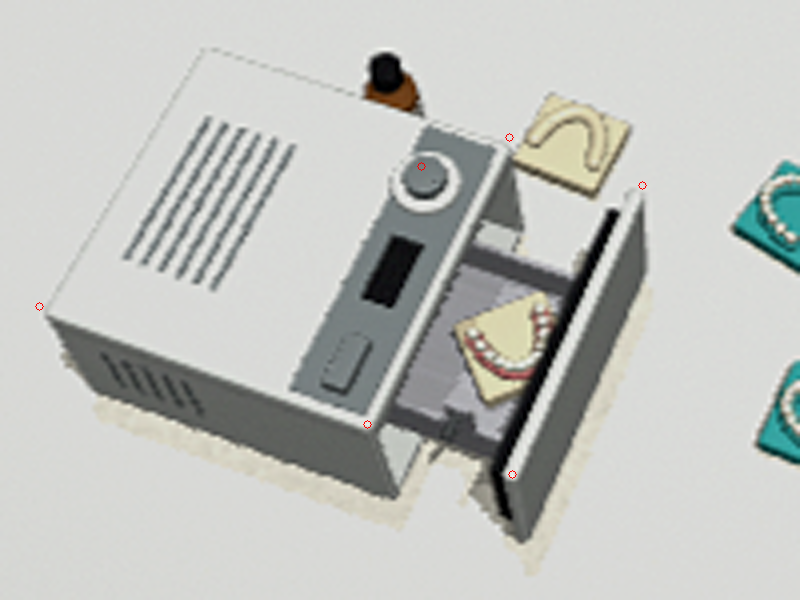

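The fitted points sit 1–3 px off the scene picture. I'll fit both views together.

Run:
```python
from look import *
from scipy.optimize import least_squares
t=np.load("top.npz");s=np.load("scene.npz")
P=np.array([[-202,-103,118],[-202,103,118],[-110,-105,120],[-110,105,120],[110,105,120],[-72,-58,136],[110,-105,120]])/1000
U=np.array([[50,297],[262,40],[187,405],[398,130],[708,357],[288,378]])/4+[330,105]
V=np.array([[643,194],[514,480],[512,148],[372,428],[46,316],[427,174],[205,48]])/4+[140,160]
f=lambda q:np.r_[(proj(t,unit2w(q,P[:6]))-U).ravel(),(proj(s,unit2w(q,P))-V).ravel()]
r=least_squares(f,[.65,-.15,-2.22],loss="soft_l1");q=r.x;print(q,np.degrees(q[2]));print(f(q).reshape(-1,2).round(1))
np.save("q.npy",q)
g=lambda w:(lambda d:np.r_[(proj(s,unit2w(d,P))-V).ravel()])(w)
print("scene only",least_squares(g,q).x)
for n,p in dict(push=[-.202,0,.09],start=[-.072,-.058,.136],caught=[-.13,0,.09]).items(): print(n,unit2w(q,p).round(4))
```

```text
[ 0.65401561 -0.15176065 -2.22532148] -127.50152887108388
[[-0.6  0.3]
 [ 0.5 -2.7]
 [-2.5 -0.9]
 [-0.7 -2.5]
 [ 1.2 -0.6]
 [ 0.2 -1.3]
 [ 0.4 -1.1]
 [ 0.3 -0.4]
 [-0.2 -1.6]
 [-0.7  0.1]
 [-1.3 -1.5]
 [-0.9 -0.9]
 [-0.3 -1.8]]
scene only [ 0.65700029 -0.15150939 -2.22310812]
push [0.777  0.0085 0.09  ]
start [ 0.6518 -0.0593  0.136 ]
caught [ 0.7332 -0.0486  0.09  ]
```

The pose is good to about 4 mm, with the unit's yaw at -127.5°. Now I'll move, jaws shut and turned so they lie along the panel, to stand off in front of it.

Request:
move_arm(series=[[1.5,1.6,0,0,0,4.1],[3,3.2,0,0,0,4.1],[3,3.2,0,0,0,4.1],[3,3.2,0,0,0,4.1],[3,3.2,0,0,0,4.1],[3,3.2,0,0,0,4.1],[3,3.2,0,0,0,4.1],[3,3.2,0,0,0,4.2]], grip=0, force=20)

```text
clock: 1.4
position: [0.4358, -0.3465, 0.2461]
ee_rot: [2.814, 1.396, 0.001]
force: [0.9, 0.1, 0.2]
width: 0.351
```

Request:
move_arm(series=[[3,3.2,0,0,0,0],[3,3.2,0,0,0,0],[3,3.2,0,0,0,0],[3,3.2,0,0,0,0],[3,3.2,0,0,0,0],[3,3.2,0,0,0,0],[3,3.2,0,0,0,0],[3,3.2,0,0,0,0]])

```text
clock: 2.2
position: [0.6753, -0.0904, 0.2459]
ee_rot: [-2.816, -1.392, -0.0]
force: [0.5, -1.0, 0.9]
width: 0.002
```

Request:
move_arm(series=[[3,3.2,0,0,0,0],[3,3.2,0,0,0,0],[3,3.2,0,0,0,0],[2.5,2.8,0,0,0,0],[1.3,1.3,0,0,0,0],[0,0,0,0,0,0]])

```text
clock: 2.8
position: [0.8028, 0.0495, 0.2443]
ee_rot: [-2.811, -1.397, 0.0]
force: [-1.4, -0.4, -0.7]
width: 0.004
```

```bash
cat >> look.py <<'E'
def wrist():
    s=monitor.observe(); im=dict(imaging.get_image("wrist"))
    T=np.eye(4);T[:3,:3]=cv2.Rodrigues(s["ee_rot"])[0];T[:3,3]=s["position"]
    M=np.linalg.inv(T@im["mount"]); im["rvec"]=cv2.Rodrigues(M[:3,:3])[0].ravel(); im["tvec"]=M[:3,3]; return s,im
def inunit(q,p):
    c,s=np.cos(q[2]),np.sin(q[2]);d=np.array(p)[:2]-q[:2];return np.array([c*d[0]+s*d[1],-s*d[0]+c*d[1]])
E
python3 - <<'E'
from look import *
q=np.load("q.npy");s,im=wrist();print("tcp in unit",inunit(q,s["position"]))
P=np.array([[-202,-103,118],[-202,103,118],[-202,0,118],[-110,-105,120],[-110,105,120],[-72,-58,136]])/1000
p=proj(im,unit2w(q,P));print(p.round())
np.savez("w1.npz",**im)
a=np.clip(im["color"][...,::-1]*1.6,0,255).astype(np.uint8)
for u in p:
    if abs(u).max()<2000: cv2.circle(a,tuple(int(v) for v in u),4,(0,0,255),1)
cv2.imwrite("pics/w1.png",a)
E
```

```text
tcp in unit [-0.25022782 -0.00449246]
[[221. 246.]
 [429. 247.]
 [325. 246.]
 [226. 326.]
 [422. 327.]
 [269. 367.]]
```

View pics/w1.png

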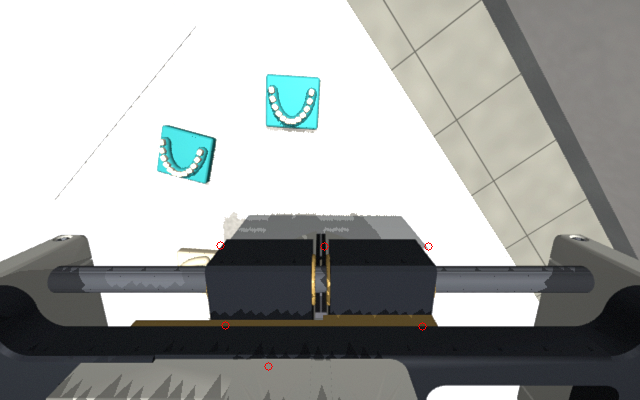

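The wrist view shows only the panel's outer face, from bottom edge (247,215)–(403,215) down to where the fingers hide it. The turquoise casts at (190,153) and (293,102) are clear of the path. I'll check that bottom edge against the fit.

Run:
```python
from look import *
q=np.load("q.npy");im=np.load("w1.npz")
print(proj(im,unit2w(q,np.array([[-202,-103,12],[-202,103,12],[-202,-103,118]])/1000)))
for uv in [(247,215),(403,215)]: print(inunit(q,ray(im,uv,.012)))
```

```text
[[246.90631184 212.6915641 ]
 [400.68780736 213.64369933]
 [220.75908799 245.67519392]]
[-0.19874386 -0.10307749]
[-0.20010884  0.10625242]
```

The wrist view agrees with the fit to within 3 mm. I'll descend in front of the panel.

Request:
move_arm(series=[[0.2,-0.2,-2,0,0,0],[0.2,-0.2,-3,0,0,0],[0,0,-3,0,0,0],[0,0,-3,0,0,0],[0,0,-2,0,0,0],[0,0,-0.9,0,0,0],[0,0,0,0,0,0]])

```text
clock: 3.55
position: [0.8054, 0.0391, 0.1058]
ee_rot: [-2.818, -1.388, 0.003]
force: [-0.2, -0.1, -0.4]
width: 0.003
```

Request:
move_arm(series=[[-0.6,-0.8,0,0,0,0],[-0.6,-0.8,0,0,0,0],[-0.6,-0.8,0,0,0,0],[-0.2,-0.3,0,0,0,0],[-0.2,-0.3,0,0,0,0],[0,0,0,0,0,0]])

```text
clock: 4.15
position: [0.7849, 0.0099, 0.1077]
ee_rot: [2.818, 1.388, 0.003]
force: [1.6, 0.6, 1.8]
width: 0.004
```

At or near contact (about 2 N). Now a smooth push of roughly 50 mm/s.

Request:
move_arm(series=[[-0.1,-0.2,0,0,0,0],[-0.2,-0.2,0,0,0,0],[-0.3,-0.4,0,0,0,0],[-0.3,-0.4,0,0,0,0],[-0.3,-0.4,0,0,0,0],[-0.3,-0.4,0,0,0,0],[-0.3,-0.4,0,0,0,0],[-0.3,-0.4,0,0,0,0]])

```text
clock: 4.95
position: [0.7638, -0.0168, 0.107]
ee_rot: [-2.817, -1.39, -0.003]
force: [3.9, 4.7, 2.1]
width: 0.008
```

Request:
move_arm(series=[[-0.3,-0.4,0,0,0,0],[-0.3,-0.4,0,0,0,0],[-0.3,-0.4,0,0,0,0],[-0.3,-0.4,0,0,0,0],[-0.2,-0.25,0,0,0,0],[-0.2,-0.25,0,0,0,0]])

```text
clock: 5.55
position: [0.7498, -0.0349, 0.1071]
ee_rot: [-2.814, -1.392, -0.011]
force: [13.4, 9.5, -4.7]
width: 0.006
```

Run:
```python
from look import *
q=np.load("q.npy");s=monitor.observe();print(inunit(q,s["position"]),s["position"],s["force"],s["clock"])
```

```text
[-0.15104412  0.00488803] [ 0.7498465  -0.0349075   0.10712826] [13.43514968  9.51065958 -4.69244275] 5.55
```

Request:
move_arm(series=[[-0.2,-0.25,0,0,0,0],[-0.2,-0.25,0,0,0,0],[-0.2,-0.25,0,0,0,0],[-0.2,-0.25,0,0,0,0],[-0.2,-0.25,0,0,0,0]])

```text
clock: 6.05
position: [0.7384, -0.0498, 0.107]
ee_rot: [-2.816, -1.39, -0.004]
force: [7.2, 4.5, -0.3]
width: 0.008
```

Request:
move_arm(series=[[-0.12,-0.16,0,0,0,0],[-0.12,-0.16,0,0,0,0]])

```text
clock: 6.25
position: [0.7369, -0.0517, 0.1071]
ee_rot: [-2.815, -1.391, -0.008]
force: [14.0, 9.4, -3.9]
width: 0.005
```

Run:
```python
from look import *
q=np.load("q.npy");s=monitor.observe();print(inunit(q,s["position"]),s["position"],s["force"],s["clock"])
im=imaging.get_image("top");cv2.imwrite("pics/t2.png",cv2.resize(np.clip(im["color"][100:240,330:500,::-1]*1.8,0,255).astype(np.uint8),None,fx=4,fy=4))
```

```text
[-0.12984839  0.00487114] [ 0.73692951 -0.05171258  0.10707058] [13.99804542  9.42931561 -3.85912647] 6.25
```

Request:
move_arm(series=[[-0.06,-0.08,0,0,0,0],[-0.06,-0.08,0,0,0,0],[0,0,0,0,0,0]])

```text
clock: 6.6
position: [0.7369, -0.0517, 0.1071]
ee_rot: [-2.814, -1.392, -0.013]
force: [15.4, 10.6, -6.4]
width: 0.004
```

Run:
```python
from look import *
q=np.load("q.npy");s=monitor.observe();print(inunit(q,s["position"]),s["position"],s["force"],s["clock"])
```

```text
[-0.12985135  0.00484763] [ 0.73691266 -0.05169591  0.1071127 ] [15.42235726 10.60238631 -6.38048499] 6.6
```

View pics/t2.png

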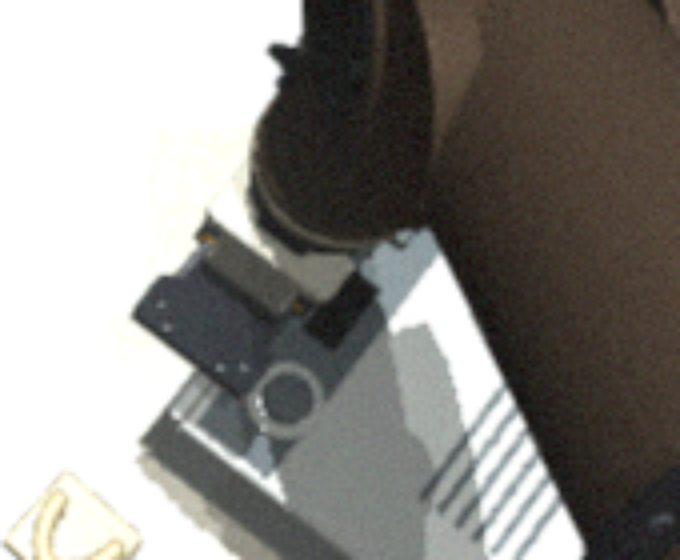

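The arm stopped at the expected depth (panel face at about -0.120) and didn't advance with more command, so the drawer is right in. The picture also shows the panel by the housing front. Now I'll let go smoothly.

Request:
move_arm(series=[[0.3,0.4,0,0,0,0],[0.3,0.4,0,0,0,0],[0.3,0.4,0,0,0,0],[0.3,0.4,0,0,0,0],[0.6,0.8,0,0,0,0],[0.6,0.8,0,0,0,0],[0.6,0.8,0,0,0,0],[0.6,0.8,0,0,0,0]])

```text
clock: 7.4
position: [0.7702, -0.0073, 0.1065]
ee_rot: [-2.818, -1.389, 0.001]
force: [-0.3, -0.1, 0.2]
width: 0.001
```

Request:
move_arm(series=[[0,0,2,0,0,0],[0,0,3,0,0,0],[0,0,2,0,0,0],[0,0,1,0,0,0],[0,0,0,0,0,0]])

```text
clock: 7.9
position: [0.7707, -0.0077, 0.1882]
ee_rot: [2.817, 1.389, 0.004]
force: [0.5, 0.4, -0.1]
width: 0.004
```

Run:
```python
from look import *
q=np.load("q.npy");s=monitor.observe();print(inunit(q,s["position"]),s["position"],s["force"],s["clock"])
b=[]
for n,(x,y) in dict(scene=(140,160),top=(330,100)).items():
    im=imaging.get_image(n);np.savez(n+"3.npz",**im);b.append(cv2.resize(np.clip(im["color"][y:y+140,x:x+190,::-1]*1.8,0,255).astype(np.uint8),None,fx=2.1,fy=4) if 0 else cv2.resize(np.clip(im["color"][y:y+140,x:x+190,::-1]*1.4,0,255).astype(np.uint8),None,fx=4,fy=4)[:,:400 if n=="top" else 760][:, -400:])
    print(n,[(o["rect"],round(o["p"],2)) for o in outline_of(n,"drawer_push")[:2]])
cv2.imwrite("pics/t3.png",np.hstack(b))
```

```text
[-0.18535076  0.00489105] [ 0.77073419 -0.0076926   0.18823401] [ 0.46151077  0.35392387 -0.11144972] 7.9
scene [([234.1, 226.1, 36.1, 59.3], 0.75), ([232.5, 173.9, 12.6, 14.1], 0.17)]
top [([360.3, 134.0, 59.7, 76.5], 0.56)]
```

View pics/t3.png

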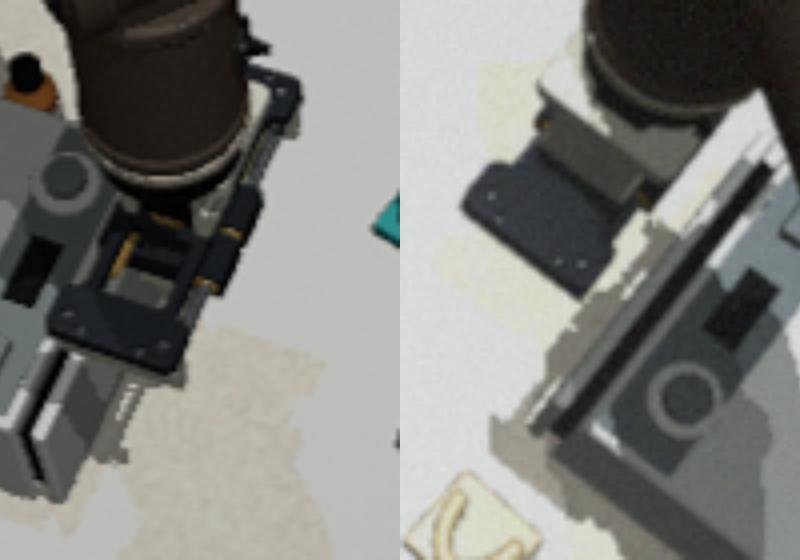

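The drawer rests on its catch: both views show the panel standing proud by about a 10 mm gap, parallel to the housing. The start key is at top (401,200), world about (0.651,-0.060). I'll move above it.

Request:
move_arm(series=[[-1,-0.4,0.5,0,0,0],[-2,-0.9,0.5,0,0,0],[-3,-1.3,0,0,0,0],[-3,-1.3,0,0,0,0],[-2,-0.9,0,0,0,0],[-1,-0.5,0,0,0,0],[0,0,0,0,0,0]])

```text
clock: 8.8
position: [0.6487, -0.0625, 0.1971]
ee_rot: [2.818, 1.387, -0.001]
force: [1.4, -0.8, -0.1]
width: 0.006
```

Run:
```python
from look import *
q=np.load("q.npy");s=monitor.observe();print(inunit(q,s["position"]),s["position"],s["force"],s["clock"])
b=[]
im=imaging.get_image("scene");b.append(im["color"][170:270,200:300]);im=imaging.get_image("top");b.append(im["color"][130:230,350:450])
cv2.imwrite("pics/t4.png",cv2.resize(np.clip(np.hstack(b)[...,::-1]*1.8,0,255).astype(np.uint8),None,fx=4,fy=4))
```

```text
[-0.06761769 -0.05856998] [ 0.64871435 -0.06246065  0.19705689] [ 1.35102925 -0.8189723  -0.07593413] 8.8
```

View pics/t4.png

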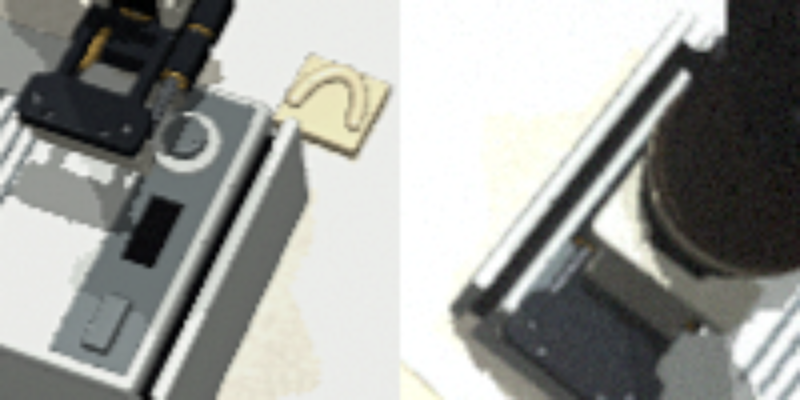

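Drawer is still on the catch. I'll correct by 2–3 mm and descend to just above the key.

Request:
move_arm(series=[[0.1,0.1,-1,0,0,0],[0.1,0.1,-1.2,0,0,0],[0,0,-1,0,0,0],[0,0,-0.5,0,0,0],[0,0,-0.2,0,0,0],[0,0,0,0,0,0]])

```text
clock: 9.5
position: [0.6518, -0.0591, 0.1573]
ee_rot: [-2.818, -1.389, 0.001]
force: [0.2, -0.9, 0.8]
width: 0.004
```

Request:
move_arm(series=[[0,0,-0.2,0,0,0],[0,0,-0.2,0,0,0],[0,0,-0.1,0,0,0],[0,0,0,0,0,0]])

```text
clock: 9.9
position: [0.6523, -0.0592, 0.1532]
ee_rot: [2.817, 1.389, 0.002]
force: [1.2, 0.5, 3.2]
width: 0.012
```

Request:
move_arm(series=[[0,0,-0.2,0,0,0],[0,0,-0.2,0,0,0],[0,0,0,0,0,0]])

```text
clock: 10.2
position: [0.6523, -0.0592, 0.1494]
ee_rot: [2.817, 1.389, 0.002]
force: [-0.3, -0.5, 5.6]
width: 0.002
```

Request:
move_arm(series=[[0,0,-0.1,0,0,0],[0,0,-0.1,0,0,0],[0,0,-0.1,0,0,0],[0,0,0,0,0,0]])

```text
clock: 10.6
position: [0.6525, -0.0592, 0.149]
ee_rot: [2.817, 1.388, 0.003]
force: [-9.1, -0.2, 27.1]
width: 0.002
```

Hard stop at tip height 0.130 (136 - 6 mm) with 27 N, so the key is fully down. I'll lift and retreat clear.

Request:
move_arm(series=[[0,0,0.2,0,0,0],[0,0,0.3,0,0,0],[0,0,0.5,0,0,0],[0,0,1.5,0,0,0],[0,0,3,0,0,0],[0,0,4,0,0,0],[-1,-2,3,0,0,0],[-2,-4,0,0,0,0]])

```text
clock: 11.4
position: [0.6246, -0.1152, 0.2761]
ee_rot: [2.812, 1.397, 0.013]
force: [-0.1, -0.5, -0.5]
width: 0.005
```

Request:
move_arm(series=[[-2.5,-4,0,0,0,0],[-3,-4,0,0,0,0],[-3,-4,0,0,0,0],[-3,-4,0,0,0,0],[-3,-4,0,0,0,0],[-3,-4,0,0,0,0],[-2,-2,0,0,0,0],[0,0,0,0,0,0]])

```text
clock: 12.2
position: [0.4224, -0.3834, 0.2711]
ee_rot: [2.823, 1.378, -0.004]
force: [-0.1, -0.4, 0.2]
width: 0.003
```

Run:
```python
from look import *
q=np.load("q.npy");s=monitor.observe();print(s["position"],s["force"],s["clock"])
b=[]
im=imaging.get_image("scene");b.append(im["color"][170:300,140:340]);im=imaging.get_image("top");b.append(im["color"][110:240,330:530])
cv2.imwrite("pics/t5.png",cv2.resize(np.clip(np.vstack(b)[...,::-1]*1.7,0,255).astype(np.uint8),None,fx=2.3*1.3,fy=2.3))
```

```text
[ 0.42237357 -0.3834104   0.27106646] [-0.14155265 -0.43130144  0.17314631] 12.2
```

View pics/t5.png

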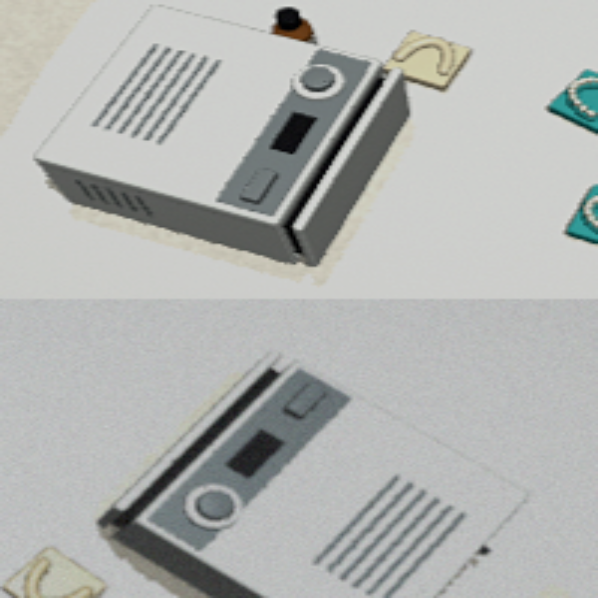

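Drawer on its catch, start key up, bottle, spare cast and turquoise casts where they were, arm clear. Handing in.

```bash
python3 -c "
from cell import workorder
print(workorder.sign_off())"
```

```text
the job is handed in; nothing more can be done
None
```

The drawer is shut on its catch, the start key was pressed fully down after that and let up, and the job is handed in at about 12 s of the 45 s allowed.

- **Drawer:** I pushed the panel in with the shut fingertips at about 50 mm/s, slower at the end. It stopped right in with the panel face at about unit x = -120 mm, under about 20 N. I then backed off smoothly, and it came to rest with about a 10 mm gap, square to the housing.
- **Start key:** I pressed it to a hard stop about 6 mm down, with 27 N at the end. The force was 5.6 N just before the stop, in line with the 5 N given for fully down.
- **Last checks:** The final pictures show the drawer still on its catch and the key up. The spare cast and bottle are where they were, and so are the turquoise look-alikes as far as the crop shows. The arm was clear, with no force on the tool.

**Not checked or in disagreement:**
- The two fixed cameras disagreed by up to about 2–3 px (about 5 mm or more) on the unit's pose. The wrist view and the contact depths agreed with the joint fit to about 3 mm.
- The denture is hidden inside the closed unit, so I could not see it at the end, but the robot never came near it.
- The brush pot was outside the last crops; the arm did not go near it either.

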